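# Index the guarded jar carousel and weigh the right jar

## Task

Turn the guarded carousel by the bar knob on top until the jar with the yellow cap stands in the open gate of the wire guard and the carousel has clicked home there - turn it slowly, the jars only stand on it and tip easily - then take your hand off the knob. Lift that jar out through the gate and set it down gently, upright, in the middle of the weighing scale's round pan; leave the carousel clicked home with the two red-lidded jars standing in it, and do not disturb the wooden blocks and the rubber rib on the bench.

Things in the scene. Friction and masses are not known exactly. Their poses are not given: they have to be found in the camera images.
- carousel: Fixed base of the jar carousel: dark steel disc 210 mm across, with a steel wire guard 280 mm across whose top bars (6 mm) lie 132 to 138 mm above the bench over the jars, on upright wires at radius 140 mm. The guard is open over one sector, 42 degrees either side of the gate. Origin at the centre of its underside on the turning axis; z up; the gate lies towards its -x. It is placed and yawed differently each time (gate mostly to the robot's right).
- turntable (a joint): Angle of the turning deck with its shaft and knob, rad, positive counter-clockwise seen from above, 0 at the start, limits +-7. A sprung roller clicks it home at every multiple of pi/3 (60 degrees): breaking away takes about 0.25 N m, halfway between two clicks the pull reverses, and a deck let go before halfway springs back, after halfway it runs on to the next click by itself. A steady 60 degrees in 2 s or more keeps the jars standing; quick jerky turns topple them.
- knob (a point): Centre of the black bar knob above the middle of the carousel, fixed to the deck and turning with it: 64 mm long along this point's x (in line with bay 0 and the axis), 24 mm thick along its y, 40 mm high (148 to 188 mm above the bench), on a 26 mm shaft. Grip it across its 24 mm from above, keeping fingertips above the guard bars (138 mm). One grasp suits at most about 1.5 rad, so turns of two or three clicks need regrasping.
- hub (a point): Point on the turning axis at the height of the deck's top (26 mm above the bench). Fixed.
- gate (a point): Point on the deck's top level, 100 mm from the axis, in the middle of the guard's open gate, where a bay stands when it can be unloaded. Fixed; a small red mark lies in front of it on the base.
- bay0 (a point): Centre of bay 0 on the deck's top (26 mm high, deck 260 mm across), 100 mm from the axis, turning with the deck; black rubber disc 58 mm across between brass pins 16 mm high. Bays follow every 60 degrees counter-clockwise. Bay 0 stands in the gate at the start.
- bay1 (a point): Centre of bay 1 on the deck's top (26 mm high, deck 260 mm across), 100 mm from the axis, turning with the deck; black rubber disc 58 mm across between brass pins 16 mm high. Bays follow every 60 degrees counter-clockwise. Bay 0 stands in the gate at the start.
- bay2 (a point): Centre of bay 2 on the deck's top (26 mm high, deck 260 mm across), 100 mm from the axis, turning with the deck; black rubber disc 58 mm across between brass pins 16 mm high. Bays follow every 60 degrees counter-clockwise. Bay 0 stands in the gate at the start.
- bay3 (a point): Centre of bay 3 on the deck's top (26 mm high, deck 260 mm across), 100 mm from the axis, turning with the deck; black rubber disc 58 mm across between brass pins 16 mm high. Bays follow every 60 degrees counter-clockwise. Bay 0 stands in the gate at the start.
- bay4 (a point): Centre of bay 4 on the deck's top (26 mm high, deck 260 mm across), 100 mm from the axis, turning with the deck; black rubber disc 58 mm across between brass pins 16 mm high. Bays follow every 60 degrees counter-clockwise. Bay 0 stands in the gate at the start.
- bay5 (a point): Centre of bay 5 on the deck's top (26 mm high, deck 260 mm across), 100 mm from the axis, turning with the deck; black rubber disc 58 mm across between brass pins 16 mm high. Bays follow every 60 degrees counter-clockwise. Bay 0 stands in the gate at the start.
- yellow_jar: The wanted jar: loose, 45 mm across, 100 mm high, 0.09 to 0.18 kg, not fragile, with a yellow cap (44 mm across, the top 20 mm). Origin at the centre of its underside, z up. It starts in one of the bays 2, 3 or 4, standing on the deck.
- red_jar_a: Loose white jar with a red lid, 64 mm across, 97 mm high; origin at the centre of its underside. In another of the bays 2, 3, 4; stays in the carousel.
- red_jar_b: A second jar of the same kind, in the third of these bays; stays in the carousel.
- scale: Fixed, rigid white weighing scale, 165 x 130 x 27 mm, with a small screen at its -x end; origin at the centre of its underside. Placed and yawed differently each time, on the robot's right.
- pan (a point): Centre of the top of the scale's round steel pan, 110 mm across, 37 mm above the bench.
- gauge_block_0: Bystander: loose wooden block 25 x 60 x 18 mm on the right of the bench; origin at the centre of its underside.
- rubber_kidney: Bystander: loose brown-red kidney-shaped rubber rib 35 x 90 x 8 mm at the back of the bench; origin at the centre of its underside.
Mind the look-alikes: they are no part of the job. What is shaped like the red_jar_a but purple is not meant.

How it is judged:
On the way:
1. the yellow-capped jar stands in the gate, the carousel is clicked home and still, and the fingers are off it (horizontal distance between yellow_jar and gate below 0.025 m and height (world z) of yellow_jar below 0.032 m and angle between yellow_jar's own z axis and vertical below 0.1 rad and horizontal distance between any of bay0, bay1, bay2, bay3, bay4, bay5 and gate below 0.006 m and velocity of joint turntable between -0.05 and 0.05 rad/s and contact force between the fingers and carousel below 0.1 N and contact force between the fingers and yellow_jar below 0.1 N), for 0.2 s.
At the end, for the whole second after the job is handed in: The yellow-capped jar stands upright (within 6 degrees) and at rest on the scale's pan, its centre within 25 mm of the pan's; the carousel is at rest in a click (a bay within 6 mm of the gate point) and both red-lidded jars stand upright on its deck (horizontal distance between yellow_jar and pan below 0.025 m and height (world z) of yellow_jar between 0.033 and 0.041 m and angle between each of yellow_jar, red_jar_a, red_jar_b's own z axis and vertical below 0.1 rad and linear speed of yellow_jar below 0.02 m/s and horizontal distance between any of bay0, bay1, bay2, bay3, bay4, bay5 and gate below 0.006 m and velocity of joint turntable between -0.05 and 0.05 rad/s and height (world z) of red_jar_a between 0.023 and 0.03 m and horizontal distance between each of red_jar_a, red_jar_b and hub below 0.125 m and height (world z) of red_jar_b between 0.023 and 0.03 m); the robot touches nothing.
It fails at once if a jar is tipped over (angle between any of yellow_jar, red_jar_a, red_jar_b's own z axis and vertical above 0.7 rad).
It fails at once if the jar strikes the scale (touches it at over 0.3 m/s: a fall of over about 5 mm) (contact force between yellow_jar and scale above 0.5 N and linear speed of yellow_jar above 0.3 m/s).
It fails at once if the jar is pressed on the scale with over 45 N (contact force between yellow_jar and scale above 45 N).
It fails at once if a bystander is moved by more than 20 mm (distance of any of gauge_block_0, rubber_kidney from where it was at the start of the episode above 0.02 m).
It also fails if it takes over 72 s, if anything falls off the work surface, if the arm or the gripper's body presses on something with over 40 N, if the wrist force passes 120 N, or if a joint passes its speed limit or range.

## Robot

A 6-joint arm with a two-finger parallel gripper is mounted at the origin on the work surface; the furniture and walls round the work are solid. World frame = base frame: x ahead of the robot, y to its left, z up, the work surface at z = 0. Lengths are in m, angles in rad, forces in N, time in s.
With the tool pointing down it reaches from about 0.25 to 0.8 m from the base axis. Payload 3.9 kg.
Tool frame: the origin (TCP) lies on the centre line of the jaws, within the pads' length; the fingertips stand ctrl.tcp_to_tips ahead of it and the grasp point (between the pads) lies 3 mm ahead of it (ctrl.tcp_to_tips is the distance from the TCP to the fingertips, in m); x points along the fingers, y is the direction in which the jaws open and shut, and the axes are right-handed (so a half turn about x gives the same grasp; the last joint's range is limited). The gripper opens to 85 mm and grips with 20 to 120 N. Pads are 22 mm wide; open, the fingers measure 114 mm over their backs; the gripper's body (76 mm by 85 mm) begins 54 mm behind the grasp point. The pads swing forward as they close: fully open they stand 13 mm farther back than shut.
Start: joints at [-1.232, 0.26, -0.138, 1.173, 0, 1.571], TCP at [0.174, -0.495, 0.253] pointing down, gripper open.
Joint ranges: [-2.78, 2.78], [-0.83, 1.72], [-1.28, 1.37], [-1.9, 2.12], [-1.57, 1.48], [-3.14, 3.14]. Speed limits (rad/s): [2.57, 2.57, 3.14, 3.14, 3.14, 3.14].

## Interface

Orientations are given as [roll, pitch, yaw] about the fixed x, y, z axes, in that order (R = Rz(yaw) Ry(pitch) Rx(roll)).
In Python, from rig import ctrl gives the robot as it stands. The module is installed in compiled form; this text tells all that it offers.
- The arm moves only by the shell command python3 -m handwheel 'ROWS' [FORCE]. ROWS is text: rows parted by semicolons, each of 7 numbers parted by spaces: the shift along the tool's x, y, z in units of 30 mm (1.0 is 30 mm), then the turn, a rotation vector about the tool's x, y, z in units of 8 degrees (1.0 is 8 degrees), then the finger opening in mm, from 0 to 85.4. In form: x y z wx wy wz jaw; .... A call has 1 to 12 rows; each row shifts and turns the commanded pose from where the row before left it, along the tool's axes as they then stand; what a row does not reach is not made up. A row lasts 1/10 s, in which the tool goes at most 50 mm and 8.59 degrees, less where a joint would pass 70% of its speed; a pose out of reach is approached as far as the arm can. A call is refused whole if a number of a shift passes 1 or a number of a turn 1, either way. A call with a gripper value outside its range is refused whole. The fingers move at their own pace and stop on an object; FORCE is the grip in N (left out, the last holds). Time passes only in rows, so rows that do not move let the fingers close. It gives the time, the measured TCP pose, the force and the opening at its end, in the units of the state.
- ctrl.get_state(): the state, without advancing time (a new reading comes with each control period).
- ctrl.get_image(name): name is "scene" or "top" or "wrist"; returns the picture (400x640x3 uint8, red, green, blue); there is no depth.
- ctrl.get_calibration(name): a dict with "fx", "fy", "cx", "cy" (pixels), "camera_from_world" (4x4, takes a point from world to camera coordinates). Camera axes: x right, y up, looking along -z (the intrinsics and any distortion apply to the point x, -y, -z); pixel columns grow to the right and rows downward; lengths in m; the calibration is good to about 2 mm. The wrist camera is an equidistant fisheye: a pixel r from the principal point sees the ray r / f radians off the axis. A picture is of the moment at which its call begins: read the wrist's pose just before it. get_calibration takes no time and is no camera call; for the wrist camera it gives the pose at the moment of the call.
- ctrl.sign_off(): hands the job in, once; it reports no verdict.
Trained networks look in the newest picture that a camera, given by its name, has taken for a name from the list of things; names that differ only in an ending like _2 or _b are one class to them, and where a whole thing is asked for, a point or a joint stands for the part that bears it (a point fixed in the world has none). Each returns a list of dicts, best first, with "p" (0 to 1); they miss things now and then, are a little off and sometimes report something else, mostly with a low value. They report only what shows in the picture. A call takes as long as a camera call. They do not tell look-alikes from the thing itself.
- ctrl.outline_of(camera, name): "pixels" (400x640 bool, what is visible of it) and "centre" ([column, row] in pixels, amid what is visible of it).
The state is a dict: "time": time; "joints": joint angles; "dq": joint speeds; "joint_torque": joint torques, N m; "tcp_pos": TCP position; "orientation": TCP orientation; "contact_force": force on the tool from outside, world axes, zero at the start; "wrist_torque": the same for the moment, N m; "opening": finger opening in m.
Only numpy, scipy, OpenCV 4.12 (cv2) and the standard library are available. Lean on these libraries where they do the work, as an engineer would, in place of code of your own. Each camera call takes 0.05 s, during which the arm holds its last target. There are 200 camera calls.

## Working session

There is one attempt and no reset: what is moved stays moved. The work goes in short steps, Python scripts to look and compute and a shell command to move; the robot and the scene stay as the last step left them, time stands still between calls to the robot, and variables do not carry over. Pictures are saved under pics/ and viewed, about 8 in all and at most 12, crops included, and the job is handed in when it is done.

```bash
mkdir -p pics; cat > h.py <<'E'
import numpy as np,cv2
from rig import ctrl
from scipy.spatial.transform import Rotation as R
def snap(c,f=None):
    im=ctrl.get_image(c)
    if f: cv2.imwrite('pics/'+f,im[:,:,::-1])
    return im
def ray(cal,px):
    u,v=px; x=(u-cal['cx'])/cal['fx']; y=(v-cal['cy'])/cal['fy']
    T=np.linalg.inv(np.array(cal['camera_from_world']))
    return x,y,T
def onplane(c,px,z,cal=None):
    cal=cal or ctrl.get_calibration(c); x,y,T=ray(cal,px)
    if c=='wrist':
        r=np.hypot(x,y); s=np.sin(r)/max(r,1e-9); d=np.array([x*s,-y*s,-np.cos(r)])
    else: d=np.array([x,-y,-1])
    d=T[:3,:3]@d; o=T[:3,3]; return o+d*(z-o[2])/d[2]
def lineof(c,px,cal=None):
    a=onplane(c,px,0,cal); b=onplane(c,px,.1,cal); d=b-a; return a,d/np.linalg.norm(d)
def tri(l1,l2):
    A=[];B=[]
    M=np.zeros((3,3));v=np.zeros(3)
    for a,d in (l1,l2):
        P=np.eye(3)-np.outer(d,d); M+=P; v+=P@a
    return np.linalg.solve(M,v)
def proj(c,p,cal=None):
    cal=cal or ctrl.get_calibration(c); q=np.array(cal['camera_from_world'])@np.r_[p,1]
    x,y=q[0],-q[1]; z=-q[2]
    if c=='wrist':
        r=np.hypot(x,y); t=np.arctan2(r,z); x,y=x/r*t,y/r*t
    else: x,y=x/z,y/z
    return np.array([cal['cx']+cal['fx']*x,cal['cy']+cal['fy']*y])
E
python3 - <<'E'
from h import *
for c in ['scene','top','wrist']:
    im=snap(c,c+'0.png'); print(c,np.linalg.inv(np.array(ctrl.get_calibration(c)['camera_from_world']))[:3,3], ctrl.get_calibration(c)['fx'])
    for n in ['knob','carousel','yellow_jar','red_jar_a','scale','pan','gauge_block_0','rubber_kidney']:
        o=ctrl.outline_of(c,n)
        print(n,[(round(d['p'],2),np.round(d['centre']),int(d['pixels'].sum())) for d in o[:3]])
print(ctrl.get_state(),ctrl.tcp_to_tips)
cv2.imwrite('pics/both0.png',cv2.resize(np.vstack([cv2.imread('pics/top0.png'),cv2.imread('pics/scene0.png')]),None,fx=.75,fy=.75))
E
```

```text
scene [-0.20589782  0.58195394  1.07150743] 427.2593366791405
knob [(0.66, array([243., 249.]), 3316)]
carousel [(0.75, array([246., 253.]), 5189), (0.69, array([247., 255.]), 3665)]
yellow_jar [(0.58, array([289., 242.]), 479)]
red_jar_a [(0.89, array([281., 215.]), 571), (0.87, array([265., 268.]), 595), (0.8, array([349., 169.]), 499)]
scale [(0.85, array([394., 174.]), 1515)]
pan [(0.73, array([390., 171.]), 1542)]
gauge_block_0 [(0.44, array([398., 200.]), 146)]
rubber_kidney [(0.43, array([249., 251.]), 3309)]
top [0.27718814 0.11246305 1.29353111] 495.85124801756234
knob [(0.66, array([451., 195.]), 3202), (0.58, array([236., 196.]), 5726)]
carousel [(0.69, array([238., 197.]), 7427)]
yellow_jar [(0.89, array([268., 226.]), 284), (0.17, array([275., 179.]), 535)]
red_jar_a [(0.91, array([224., 234.]), 524), (0.86, array([274., 180.]), 480), (0.62, array([394., 171.]), 607)]
scale [(0.7, array([450., 192.]), 3178)]
pan [(0.82, array([448., 191.]), 3241)]
gauge_block_0 [(0.74, array([422., 234.]), 237)]
rubber_kidney [(0.62, array([291., 163.]), 318)]
wrist [ 0.24653962 -0.47114773  0.37420477] 309.70691628693146
knob []
carousel []
yellow_jar []
red_jar_a []
scale []
pan []
gauge_block_0 []
rubber_kidney []
{'time': 1.35, 'joints': array([-1.23200239e+00,  2.59999181e-01, -1.38098558e-01,  1.17269907e+00,
        1.03611618e-05,  1.57085470e+00]), 'dq': array([-0.00054142, -0.00027466,  0.00012371,  0.00135842, -0.00112375,
       -0.00060458]), 'joint_torque': array([ 5.66951494e-04, -4.05611801e+01,  2.54230499e+01,  1.21669294e-03,
        1.73808312e-04,  6.81060062e-07]), 'tcp_pos': array([ 0.17448387, -0.4951483 ,  0.25330529]), 'orientation': array([-3.09494833,  1.57078595,  0.38537988]), 'contact_force': array([0.06407698, 0.03748408, 0.63399251]), 'wrist_torque': array([ 0.0382346 , -0.02229409, -0.05692604]), 'opening': 0.0852423843615435} 0.022
```

View pics/top0.png

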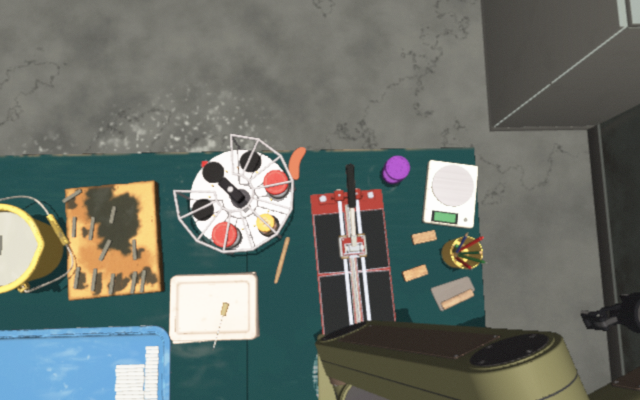

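View pics/scene0.png

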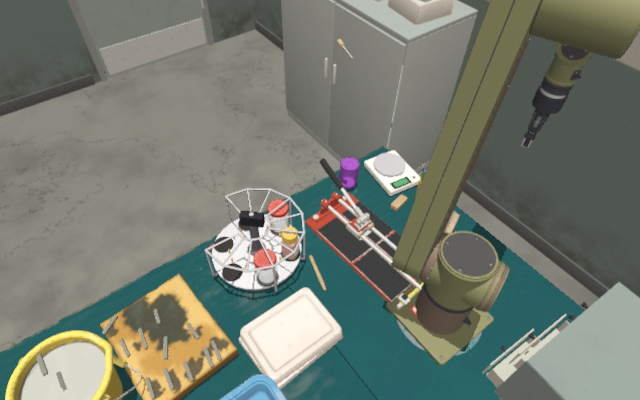

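The top view shows the carousel at about (237,197). The guard opening and red mark (204,162) lie at its upper left, the yellow cap is opposite at (268,224), and the scale is at (452,190). I'll zoom in next.

```bash
python3 - <<'E'
from h import *
t=cv2.imread('pics/top0.png'); s=cv2.imread('pics/scene0.png')
a=cv2.resize(t[125:260,165:310],None,fx=4,fy=4,interpolation=cv2.INTER_CUBIC)
b=cv2.resize(s[180:300,195:315],None,fx=4,fy=4,interpolation=cv2.INTER_CUBIC)
def grid(im,x0,y0):
    for i in range(0,im.shape[1],80): cv2.putText(im,str(x0+i//4),(i,10),0,.35,(0,0,255),1); cv2.line(im,(i,0),(i,im.shape[0]),(0,200,0),1)
    for i in range(0,im.shape[0],80): cv2.putText(im,str(y0+i//4),(0,i+10),0,.35,(0,0,255),1); cv2.line(im,(0,i),(im.shape[1],i),(0,200,0),1)
grid(a,165,125);grid(b,195,180)
cv2.imwrite('pics/za.png',a);cv2.imwrite('pics/zb.png',b)
print('pan xy', onplane('top',(452,183),.037), onplane('scene',(389.5,164),.037))
# yellow cap centre triangulation / red
print('red mark',onplane('top',(204,162),.02))
E
```

```text
pan xy [ 0.47769684 -0.25458924  0.037     ] [ 0.46732502 -0.25498602  0.037     ]
red mark [0.5483645  0.38682101 0.02      ]
```

View pics/za.png

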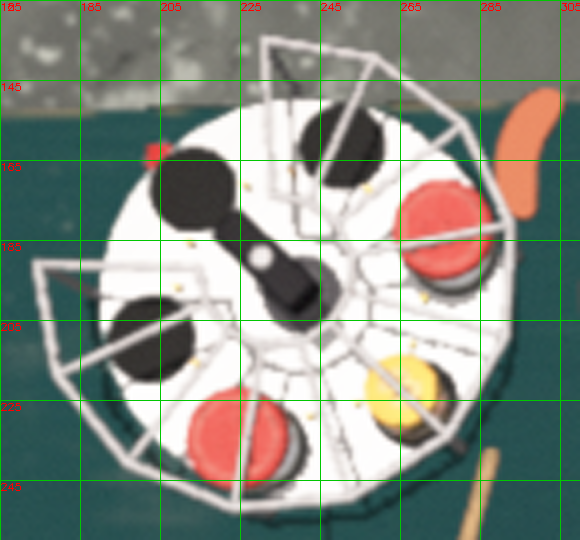

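View pics/zb.png

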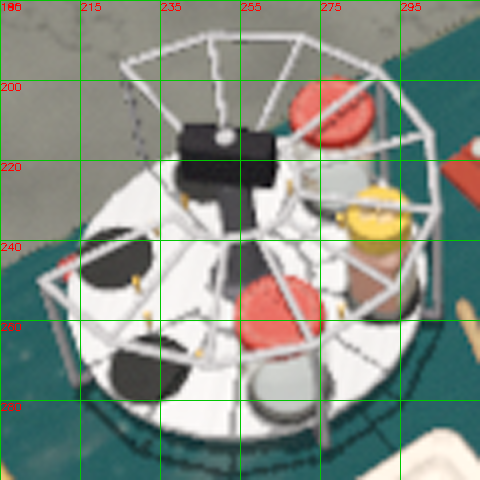

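The bays sit at bay0 (213.5,172), bay1 (203,209.5) and bay5 (250.5,161.5) in the top view. Yellow is in bay 3, opposite the gate, so the deck needs three clicks. The knob dot is at top (230.2,189.2) and scene (251.2,213.8).

```bash
python3 - <<'E'
from h import *
t=lambda x,y:(x/4+165-.4,y/4+125-.4); s=lambda x,y:(x/4+195-.4,y/4+180-.4)
b0,b1,b5=[onplane('top',t(*p),.026)[:2] for p in [(194,189),(152,338),(342,146)]]
print('top',b0,b1,b5,'hub',b1+b5-b0,[np.linalg.norm(b-(b1+b5-b0)) for b in(b0,b1,b5)])
c0,c1=[onplane('scene',s(*p),.026)[:2] for p in [(115,258),(150,368)]]
print('scene',c0,c1)
k=tri(lineof('top',t(261,257)),lineof('scene',s(225,135)));print('knob dot',k)
y=tri(lineof('top',t(402,390)),lineof('scene',s(382,208)));print('yellowcap',y)
ra=tri(lineof('top',t(237,438)),lineof('scene',s(280,312)));rb=tri(lineof('top',t(443,228)),lineof('scene',s(332,108)));print(ra,rb)
e=np.array([onplane('top',t(*p),.188) for p in [(228,218),(303,297)]]);d=e[0]-e[1];print('knob ends',e,np.degrees(np.arctan2(d[1],d[0])),np.linalg.norm(d))
d=b0-(b1+b5-b0);print('gate dir',np.degrees(np.arctan2(d[1],d[0])))
for c in('top','scene'):
    im=cv2.imread(f'pics/{c}0.png').astype(int)
    x0,x1,y0,y1=((420,485,155,232) if c=='top' else (360,420,145,195)); 
print('pan tri',tri(lineof('top',(452,183)),lineof('scene',(389.5,164))))
t0=cv2.imread('pics/top0.png')[150:240,375:490];s0=cv2.imread('pics/scene0.png')[140:215,335:435]
cv2.imwrite('pics/zs.png',np.vstack([cv2.resize(t0,(575,450-150),interpolation=3),cv2.resize(s0,(575,300),interpolation=3)]))
E
```

```text
top [0.52068448 0.36187248] [0.42429022 0.3879632 ] [0.54727108 0.26637657] hub [0.45087682 0.29246729] [np.float64(0.09843875793552284), np.float64(0.09912777736395513), np.float64(0.09986280141140225)]
scene [0.5186586  0.36123358] [0.42238309 0.38657374]
knob dot [0.44908815 0.2912121  0.19000822]
yellowcap [0.37772627 0.21824024 0.12863095]
[0.35238621 0.31619038 0.12134104] [0.47517923 0.19411304 0.12233174]
knob ends [[0.47260508 0.31083031 0.188     ]
 [0.42688456 0.26877906 0.188     ]] 42.60617161175513 0.06211821990546012
gate dir 44.834357527739044
pan tri [ 0.47658086 -0.260343    0.02675445]
```

View pics/zs.png

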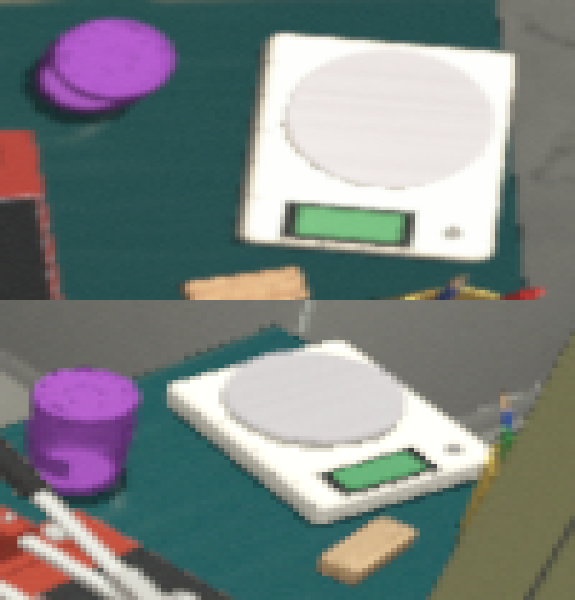

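```bash
cat >> h.py <<'E'
def st():
    s=ctrl.get_state(); M=R.from_euler('xyz',s['orientation']).as_matrix()
    return s,M
def to(p):
    s,M=st(); print('t',round(s['time'],2),'tcp',np.round(s['tcp_pos'],4),'j',np.round(s['joints'],3),'open',round(s['opening'],4),'F',np.round(s['contact_force'],1))
    print('x',np.round(M[:,0],3),'y az',np.degrees(np.arctan2(M[1,1],M[0,1])).round(2)); print('units to go',np.round(M.T@(np.array(p)-s['tcp_pos'])/.03,2))
E
python3 - <<'E'
from h import *
print('pan',tri(lineof('top',(453,185.1)),lineof('scene',(389.6,164))),onplane('top',(453,185.1),.037),onplane('scene',(389.6,164),.037))
to((.45,.2915,.30))
E
```

```text
pan [ 0.47231759 -0.25973754  0.03028634] [ 0.47216006 -0.25686335  0.037     ] [ 0.46712258 -0.25526431  0.037     ]
t 1.35 tcp [ 0.1745 -0.4951  0.2533] j [-1.232  0.26  -0.138  1.173  0.     1.571] open 0.0852 F [0.1 0.  0.6]
x [ 0.  0. -1.] y az -70.59
units to go [ -1.56 -21.68 -17.38]
```

```bash
python3 -m handwheel '-0.4 0 0 -0.8 0 0 60; -0.4 0 0 -0.8 0 0 60; -0.4 0 0 -0.8 0 0 60; -0.4 0 0 -0.8 0 0 60' 40; python3 -c "
from h import *
to((.45,.2915,.30))"
```

```text
time: 1.75
tcp_pos: [0.1744, -0.4951, 0.3018]
orientation: [-1.761, 1.571, 2.171]
contact_force: [0.1, -0.1, 1.0]
opening: 0.0602
t 1.75 tcp [ 0.1744 -0.4951  0.3018] j [-1.232  0.244 -0.033  1.293 -0.     1.119] open 0.0602 F [ 0.1 -0.1  1. ]
x [-0.  0. -1.] y az -44.73
units to go [  0.06 -11.93 -25.09]
```

```bash
python3 -m handwheel '0 -0.46 -0.965 0 0 0 60; 0 -0.46 -0.965 0 0 0 60; 0 -0.46 -0.965 0 0 0 60; 0 -0.46 -0.965 0 0 0 60; 0 -0.46 -0.965 0 0 0 60; 0 -0.46 -0.965 0 0 0 60; 0 -0.46 -0.965 0 0 0 60; 0 -0.46 -0.965 0 0 0 60; 0 -0.46 -0.965 0 0 0 60; 0 -0.46 -0.965 0 0 0 60; 0 -0.46 -0.965 0 0 0 60; 0 -0.46 -0.965 0 0 0 60' && python3 -m handwheel '0 -0.46 -0.965 0 0 0 60; 0 -0.46 -0.965 0 0 0 60; 0 -0.46 -0.965 0 0 0 60; 0 -0.46 -0.965 0 0 0 60; 0 -0.46 -0.965 0 0 0 60; 0 -0.46 -0.965 0 0 0 60; 0 -0.46 -0.965 0 0 0 60; 0 -0.46 -0.965 0 0 0 60; 0 -0.46 -0.965 0 0 0 60; 0 -0.46 -0.965 0 0 0 60; 0 -0.46 -0.965 0 0 0 60; 0 -0.46 -0.965 0 0 0 60' && python3 -m handwheel '0 -0.46 -0.965 0 0 0 60; 0 -0.46 -0.965 0 0 0 60; 0 0 0 0 0 0 60; 0 0 0 0 0 0 60'; python3 -c "
from h import *
snap('wrist','w1.png')
to((.45,.2915,.30))
for p in [(.45,.2915,.188),(.521,.3625,.026),(.45,.2915,.026)]: print(proj('wrist',p))
"
```

```text
time: 2.95
tcp_pos: [0.3032, -0.1311, 0.3015]
orientation: [1.983, 1.57, -0.373]
contact_force: [0.4, 0.7, -1.3]
opening: 0.0599
time: 4.15
tcp_pos: [0.4317, 0.2318, 0.3013]
orientation: [2.355, 1.571, -0.001]
contact_force: [0.4, -0.1, 0.9]
opening: 0.06
time: 4.55
tcp_pos: [0.4527, 0.2911, 0.3008]
orientation: [0.053, 1.569, -2.302]
contact_force: [-0.3, 0.1, 0.6]
opening: 0.0602
t 4.6 tcp [0.4525 0.2904 0.3011] j [ 0.571  0.268 -0.003  1.301 -0.     2.927] open 0.0602 F [0.9 1.  0.4]
x [-0.001 -0.001 -1.   ] y az -44.98
units to go [ 0.04 -0.08  0.03]
[315.62014728 202.81284511]
[317.50023549  86.22360106]
[317.53453016 164.03143583]
```

View pics/w1.png

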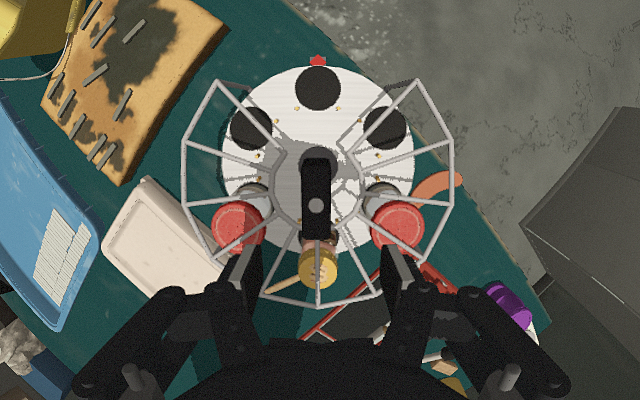

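The wrist view shows the knob dot at (316,205), against a predicted (316,203). Bay0 is at (318,88), predicted (317.5,86), and the bar is in line with the jaws' centre plane. I'll descend and grip.

```bash
python3 -m handwheel '0.6 -0.08 0.03 0 0 0 60; 0.8 0 0 0 0 0 60; 0.8 0 0 0 0 0 60; 0.8 0 0 0 0 0 60; 0.7 0 0 0 0 0 50; 0.5 0 0 0 0 0 40; 0.1 0 0 0 0 0 30; 0 0 0 0 0 0 20; 0 0 0 0 0 0 10; 0 0 0 0 0 0 10; 0 0 0 0 0 0 10' 50; python3 -c "
from h import *
to((.45,.2915,.172))"
```

```text
time: 5.7
tcp_pos: [0.4473, 0.2916, 0.1713]
orientation: [-0.881, 1.564, 3.047]
contact_force: [-4.7, 3.4, -8.3]
opening: 0.0233
t 5.7 tcp [0.4473 0.2916 0.1713] j [ 0.575  0.327 -0.264  0.985  0.004  2.931] open 0.0233 F [-4.7  3.4 -8.3]
x [-0.007  0.001 -1.   ] y az -44.95
units to go [-0.02  0.07 -0.06]
```

```bash
python3 -m handwheel '0 0 0 -0.1 0 0 10; 0 0 0 -0.2 0 0 10; 0 0 0 -0.25 0 0 10; 0 0 0 -0.25 0 0 10; 0 0 0 -0.25 0 0 10; 0 0 0 -0.25 0 0 10; 0 0 0 -0.25 0 0 10; 0 0 0 -0.25 0 0 10; 0 0 0 -0.25 0 0 10; 0 0 0 -0.25 0 0 10; 0 0 0 -0.25 0 0 10; 0 0 0 -0.25 0 0 10' && python3 -m handwheel '0 0 0 -0.25 0 0 10; 0 0 0 -0.25 0 0 10; 0 0 0 -0.25 0 0 10; 0 0 0 -0.25 0 0 10; 0 0 0 -0.25 0 0 10; 0 0 0 -0.25 0 0 10; 0 0 0 -0.25 0 0 10; 0 0 0 -0.25 0 0 10; 0 0 0 -0.25 0 0 10; 0 0 0 -0.25 0 0 10; 0 0 0 -0.25 0 0 10; 0 0 0 -0.25 0 0 10' && python3 -m handwheel '0 0 0 -0.25 0 0 10; 0 0 0 -0.25 0 0 10; 0 0 0 -0.25 0 0 10; 0 0 0 -0.25 0 0 10; 0 0 0 -0.25 0 0 10; 0 0 0 -0.25 0 0 10; 0 0 0 -0.2 0 0 10; 0 0 0 0 0 0 10'; python3 -c "
from h import *
to((.45,.2915,.172))
cv2.imwrite('pics/t2.png',cv2.resize(snap('top')[125:260,165:310,::-1],None,fx=4,fy=4,interpolation=3))"
```

```text
time: 6.9
tcp_pos: [0.4477, 0.2914, 0.1713]
orientation: [-1.177, 1.565, -3.141]
contact_force: [-3.7, 3.6, -9.4]
opening: 0.0233
time: 8.1
tcp_pos: [0.4482, 0.2913, 0.1713]
orientation: [-1.505, 1.566, -3.05]
contact_force: [-2.9, 3.6, -9.8]
opening: 0.0233
time: 8.9
tcp_pos: [0.4485, 0.2913, 0.1713]
orientation: [-1.648, 1.566, -2.956]
contact_force: [-2.9, 4.0, -11.6]
opening: 0.0232
t 8.9 tcp [0.4485 0.2913 0.1713] j [ 0.575  0.327 -0.264  0.984  0.002  1.883] open 0.0232 F [ -2.9   4.  -11.6]
x [-0.004 -0.001 -1.   ] y az 15.05
units to go [-0.02  0.05  0.01]
```

View pics/t2.png

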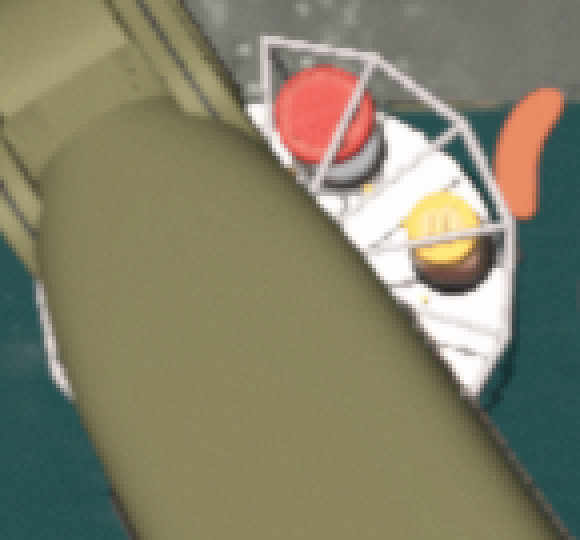

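The deck followed by exactly 60°. Yellow stands at crop (442,228), red at (325,115), and both are upright. The last joint has range left, so I'll continue.

```bash
python3 -m handwheel '0 0 0 -0.1 0 0 10; 0 0 0 -0.2 0 0 10; 0 0 0 -0.25 0 0 10; 0 0 0 -0.25 0 0 10; 0 0 0 -0.25 0 0 10; 0 0 0 -0.25 0 0 10; 0 0 0 -0.25 0 0 10; 0 0 0 -0.25 0 0 10; 0 0 0 -0.25 0 0 10; 0 0 0 -0.25 0 0 10; 0 0 0 -0.25 0 0 10; 0 0 0 -0.25 0 0 10' && python3 -m handwheel '0 0 0 -0.25 0 0 10; 0 0 0 -0.25 0 0 10; 0 0 0 -0.25 0 0 10; 0 0 0 -0.25 0 0 10; 0 0 0 -0.25 0 0 10; 0 0 0 -0.25 0 0 10; 0 0 0 -0.25 0 0 10; 0 0 0 -0.25 0 0 10; 0 0 0 -0.25 0 0 10; 0 0 0 -0.25 0 0 10; 0 0 0 -0.25 0 0 10; 0 0 0 -0.25 0 0 10' && python3 -m handwheel '0 0 0 -0.25 0 0 10; 0 0 0 -0.25 0 0 10; 0 0 0 -0.25 0 0 10; 0 0 0 -0.25 0 0 10; 0 0 0 -0.25 0 0 10; 0 0 0 -0.25 0 0 10; 0 0 0 -0.2 0 0 10; 0 0 0 0 0 0 10'; python3 -c "
from h import *
to((.45,.2915,.172))"
```

```text
time: 10.15
tcp_pos: [0.4489, 0.2916, 0.1713]
orientation: [-2.172, 1.567, -3.089]
contact_force: [-3.5, 3.7, -12.2]
opening: 0.0235
time: 11.35
tcp_pos: [0.4492, 0.2919, 0.1713]
orientation: [-2.732, 1.568, 3.053]
contact_force: [-3.5, 4.7, -12.5]
opening: 0.0231
time: 12.15
tcp_pos: [0.4493, 0.2921, 0.1713]
orientation: [-3.101, 1.568, 2.922]
contact_force: [-2.3, 4.2, -11.9]
opening: 0.0234
t 12.15 tcp [0.4493 0.2921 0.1713] j [ 0.575  0.328 -0.263  0.982  0.002  0.836] open 0.0234 F [ -2.3   4.2 -11.9]
x [-0.003  0.001 -1.   ] y az 75.08
units to go [-0.02 -0.01  0.03]
```

```bash
python3 -m handwheel '0 0 0 -0.1 0 0 10; 0 0 0 -0.2 0 0 10; 0 0 0 -0.25 0 0 10; 0 0 0 -0.25 0 0 10; 0 0 0 -0.25 0 0 10; 0 0 0 -0.25 0 0 10; 0 0 0 -0.25 0 0 10; 0 0 0 -0.25 0 0 10; 0 0 0 -0.25 0 0 10; 0 0 0 -0.25 0 0 10; 0 0 0 -0.25 0 0 10; 0 0 0 -0.25 0 0 10' && python3 -m handwheel '0 0 0 -0.25 0 0 10; 0 0 0 -0.25 0 0 10; 0 0 0 -0.25 0 0 10; 0 0 0 -0.25 0 0 10; 0 0 0 -0.25 0 0 10; 0 0 0 -0.25 0 0 10; 0 0 0 -0.25 0 0 10; 0 0 0 -0.25 0 0 10; 0 0 0 -0.25 0 0 10; 0 0 0 -0.25 0 0 10; 0 0 0 -0.25 0 0 10; 0 0 0 -0.25 0 0 10' && python3 -m handwheel '0 0 0 -0.25 0 0 10; 0 0 0 -0.25 0 0 10; 0 0 0 -0.25 0 0 10; 0 0 0 -0.25 0 0 10; 0 0 0 -0.25 0 0 10; 0 0 0 -0.25 0 0 10; 0 0 0 -0.2 0 0 10; 0 0 0 0 0 0 10; 0 0 0 0 0 0 35; 0 0 0 0 0 0 50; 0 0 0 0 0 0 60'; python3 -c "
from h import *
to((.45,.2915,.26))"
```

```text
time: 13.35
tcp_pos: [0.4494, 0.2926, 0.1713]
orientation: [2.528, 1.568, 2.659]
contact_force: [-2.7, 8.0, -13.0]
opening: 0.0232
time: 14.55
tcp_pos: [0.4493, 0.293, 0.1713]
orientation: [1.947, 1.567, 2.498]
contact_force: [-3.7, 8.9, -13.3]
opening: 0.0232
time: 15.65
tcp_pos: [0.4516, 0.2919, 0.1737]
orientation: [-0.467, 1.568, 0.318]
contact_force: [0.7, -0.3, -0.1]
opening: 0.0598
t 15.65 tcp [0.4516 0.2919 0.1737] j [ 0.574  0.326 -0.26   0.983 -0.001 -0.211] open 0.0598 F [ 0.7 -0.3 -0.1]
x [ 0.003  0.001 -1.   ] y az 134.97
units to go [-2.88  0.02 -0.04]
```

```bash
python3 -m handwheel '-0.6 0 0 0 0 0 60; -1 0 0 0 0 0 65; -1 0 0 0 0 0 65; -1 0 0 0 0 0 65; 0 0 0.8 0 0 0 65; 0 0 0.9 0 0 0 65; 0 0 0.9 0 0 0 65; 0 0 0.7 0 0 0 65; 0 0 0 0 0 0 65; 0 0 0 0 0 0 65'; python3 -c "
from h import *
snap('wrist','w2.png')
to((.521,.3625,.105))
print(proj('wrist',(.521,.3625,.126)),proj('wrist',(.521,.3625,.026)))
for n in ['yellow_jar','red_jar_a']: print([(round(d['p'],2),np.round(d['centre'],1)) for d in ctrl.outline_of('wrist',n)])
"
```

```text
time: 16.65
tcp_pos: [0.5205, 0.3615, 0.2805]
orientation: [-2.372, 1.57, -1.586]
contact_force: [-0.5, 0.1, -0.4]
opening: 0.0647
t 16.7 tcp [0.5201 0.3612 0.2806] j [ 0.607  0.445  0.211  1.338 -0.    -0.178] open 0.0647 F [-0.7 -0.7 -0.1]
x [-0.    -0.001 -1.   ] y az 134.99
units to go [5.85 0.01 0.05]
[322.96533203 190.12180417] [322.51322099 168.375996  ]
[(0.57, array([327.3, 176. ])), (0.34, array([200.6,  65.6]))]
[(0.8, array([235.2, 135.7])), (0.68, array([411.2, 132.7])), (0.54, array([321.2,  82.2])), (0.53, array([197.7,  65.9]))]
```

View pics/w2.png

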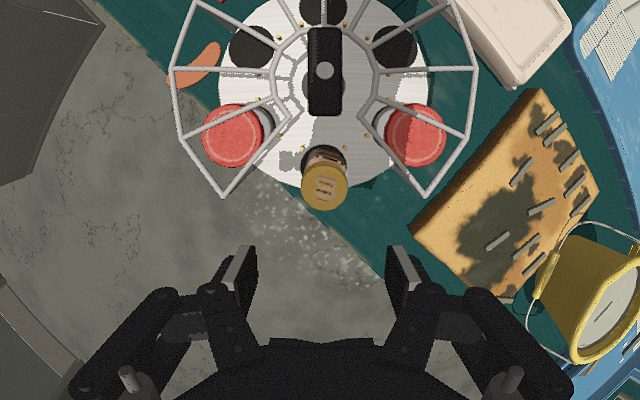

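Yellow stands upright in the open gate, cap centre at (325,187) against a predicted (323,190). The red jars are at (235,136) and (413,134), both upright. I'll descend over it with the jaws tangential.

```bash
python3 -m handwheel '0.6 0.06 -0.03 0 0 0 65; 1 0 0 0 0 0 65; 1 0 0 0 0 0 65; 1 0 0 0 0 0 65; 0.8 0 0 0 0 0 65; 0.7 0 0 0 0 0 65; 0.6 0 0 0 0 0 65; 0.3 0 0 0 0 0 65; 0 0 0 0 0 0 65; 0 0 0 0 0 0 65' 30; python3 -c "
from h import *
to((.521,.3625,.100))"
```

```text
time: 17.8
tcp_pos: [0.5188, 0.3626, 0.1013]
orientation: [-0.162, 1.57, 0.623]
contact_force: [-0.2, 0.2, 0.8]
opening: 0.0649
t 17.8 tcp [0.5188 0.3626 0.1013] j [ 0.61   0.535 -0.117  0.918  0.    -0.175] open 0.0649 F [-0.2  0.2  0.8]
x [ 0.001  0.001 -1.   ] y az 135.01
units to go [ 0.04 -0.05  0.05]
```

```bash
python3 -m handwheel '0 0 0 0 0 0 56; 0 0 0 0 0 0 52; 0 0 0 0 0 0 48; 0 0 0 0 0 0 46; 0 0 0 0 0 0 44; 0 0 0 0 0 0 40; 0 0 0 0 0 0 38; 0 0 0 0 0 0 38' 30 && python3 -m handwheel '-0.1 0 0 0 0 0 38; -0.3 0 0 0 0 0 38; -0.5 0 0 0 0 0 38; -0.6 0 0 0 0 0 38; -0.7 0 0 0 0 0 38; -0.8 0 0 0 0 0 38; -0.8 0 0 0 0 0 38; -0.8 0 0 0 0 0 38; -0.8 0 0 0 0 0 38; -0.6 0 0 0 0 0 38; -0.3 0 0 0 0 0 38; 0 0 0 0 0 0 38'; python3 -c "
from h import *
snap('wrist','w3.png'); a=snap('scene')[150:310,190:350,::-1];cv2.imwrite('pics/s3.png',np.hstack([cv2.resize(cv2.imread('pics/w3.png'),(480,300)),cv2.resize(a,(300,300),interpolation=3)]))
to((.470,-.256,.28))"
```

```text
time: 18.6
tcp_pos: [0.5189, 0.3632, 0.1014]
orientation: [0.138, 1.569, 0.924]
contact_force: [-0.8, 0.4, 6.3]
opening: 0.0461
time: 19.8
tcp_pos: [0.5191, 0.3628, 0.2906]
orientation: [-0.236, 1.569, 0.55]
contact_force: [0.5, 0.7, -2.6]
opening: 0.0467
t 19.9 tcp [0.5183 0.3623 0.2884] j [ 0.61   0.443  0.228  1.358 -0.    -0.175] open 0.0463 F [-0.7  0.2 -1.7]
x [-0.001 -0.001 -1.   ] y az 135.01
units to go [  0.3  -13.43 -15.72]
```

View pics/s3.png

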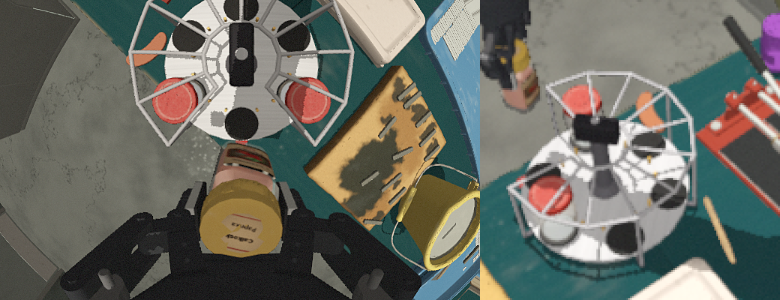

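The jar is held with its cap at the jaws, bay 0 is empty, and both red jars stand. I'll carry it high over to the scale.

```bash
python3 -m handwheel '-0.4 0 0 0 0 0 38; -0.6 0 0 0 0 0 38; -0.6 -0.2 -0.24 0 0 0 38; -0.2 -0.45 -0.53 0 0 0 38; 0 -0.68 -0.796 0 0 0 38; 0 -0.68 -0.796 0 0 0 38; 0 -0.68 -0.796 0 0 0 38; 0 -0.68 -0.796 0 0 0 38; 0 -0.68 -0.796 0 0 0 38; 0 -0.68 -0.796 0 0 0 38; 0 -0.68 -0.796 0 0 0 38; 0 -0.68 -0.796 0 0 0 38' && python3 -m handwheel '0 -0.68 -0.796 0 0 0 38; 0 -0.68 -0.796 0 0 0 38; 0 -0.68 -0.796 0 0 0 38; 0 -0.68 -0.796 0 0 0 38; 0 -0.68 -0.796 0 0 0 38; 0 -0.68 -0.796 0 0 0 38; 0 -0.68 -0.796 0 0 0 38; 0 -0.68 -0.796 0 0 0 38; 0 -0.68 -0.796 0 0 0 38; 0 -0.6 -0.7 0 0 0 38; 0 -0.4 -0.47 0 0 0 38; 0 -0.22 -0.25 0 0 0 38' && python3 -m handwheel '0 0 0 0 0 0 38; 0 0 0 0 0 0 38'; python3 -c "
from h import *
snap('wrist','w4.png')
to((.470,-.256,.28))
print(proj('wrist',(.470,-.256,.037)))
for n in ['pan','scale']: print([(round(d['p'],2),np.round(d['centre'],1)) for d in ctrl.outline_of('wrist',n)])
"
```

```text
time: 21.1
tcp_pos: [0.4948, 0.0796, 0.3419]
orientation: [2.713, 1.568, -2.785]
contact_force: [0.2, 0.3, -2.5]
opening: 0.0463
time: 22.3
tcp_pos: [0.4682, -0.2575, 0.3418]
orientation: [2.067, 1.568, 2.85]
contact_force: [-1.4, 0.7, -1.9]
opening: 0.0463
time: 22.5
tcp_pos: [0.4694, -0.2553, 0.3427]
orientation: [1.521, 1.569, 2.306]
contact_force: [0.7, 0.2, -2.4]
opening: 0.0463
t 22.55 tcp [ 0.4697 -0.255   0.343 ] j [-0.498  0.257  0.09   1.405  0.    -1.284] open 0.0463 F [ 0.2  0.4 -2.3]
x [-0.001  0.001 -1.   ] y az 135.04
units to go [ 2.1  -0.03 -0.02]
[321.17324753 159.46243036]
[(0.79, array([336.7, 145.4])), (0.66, array([524.3, 305.4]))]
[(0.89, array([332.4, 144.9]))]
```

View pics/w4.png

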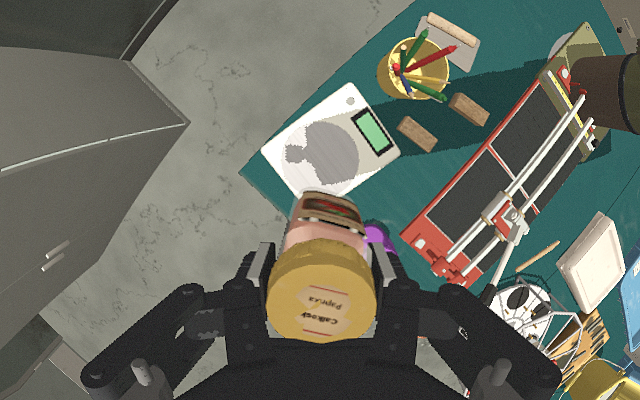

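The wrist view shows the scale's screen at (372,130) and its top corner at (345,83). The jar hangs over the grey pan, which I predicted at (321,159) and is partly hidden. I'll lower it, slowing near contact.

```bash
python3 -m handwheel '0.5 -0.02 0 0 0 0 38; 0.9 0 0 0 0 0 38; 0.9 0 0 0 0 0 38; 0.9 0 0 0 0 0 38; 0.9 0 0 0 0 0 38; 0.9 0 0 0 0 0 38; 0.8 0 0 0 0 0 38; 0.7 0 0 0 0 0 38; 0.5 0 0 0 0 0 38; 0.3 0 0 0 0 0 38; 0.1 0 0 0 0 0 38; 0 0 0 0 0 0 38' && python3 -m handwheel '0 0 0 0 0 0 38; 0 0 0 0 0 0 38'; python3 -c "
from h import *
to((.470,-.256,.1124))"
```

```text
time: 23.85
tcp_pos: [0.4708, -0.256, 0.1215]
orientation: [-0.97, 1.571, -0.184]
contact_force: [-0.4, -0.7, -0.3]
opening: 0.0461
time: 24.05
tcp_pos: [0.4712, -0.2566, 0.1222]
orientation: [-1.283, 1.569, -0.498]
contact_force: [-0.2, 0.2, -1.1]
opening: 0.0466
t 24.05 tcp [ 0.4712 -0.2566  0.1222] j [-0.499  0.368 -0.343  0.858  0.    -1.284] open 0.0466 F [-0.2  0.2 -1.1]
x [ 0.002 -0.001 -1.   ] y az 135.02
units to go [ 0.33  0.04 -0.01]
```

```bash
python3 -m handwheel '0.06 0 0 0 0 0 38; 0.06 0 0 0 0 0 38; 0.06 0 0 0 0 0 38; 0.05 0 0 0 0 0 38; 0 0 0 0 0 0 38' && python3 -m handwheel '0.03 0 0 0 0 0 38; 0.03 0 0 0 0 0 38; 0 0 0 0 0 0 38' && python3 -m handwheel '0.03 0 0 0 0 0 38; 0.03 0 0 0 0 0 38; 0 0 0 0 0 0 38'
```

```text
time: 24.55
tcp_pos: [0.4703, -0.2562, 0.1141]
orientation: [1.844, 1.57, 2.63]
contact_force: [-0.1, 0.6, -1.5]
opening: 0.0457
time: 24.85
tcp_pos: [0.4706, -0.2563, 0.1126]
orientation: [-2.188, 1.571, -1.402]
contact_force: [0.2, 0.4, -1.6]
opening: 0.0464
time: 25.15
tcp_pos: [0.4706, -0.2563, 0.1124]
orientation: [-1.281, 1.57, -0.495]
contact_force: [-2.6, 1.0, 10.3]
opening: 0.0469
```

Contact came at the expected height: 10 N, TCP z 0.1124. I'll release gently and retreat straight up.

```bash
python3 -m handwheel '-0.02 0 0 0 0 0 44; 0 0 0 0 0 0 47; 0 0 0 0 0 0 50; 0 0 0 0 0 0 54; 0 0 0 0 0 0 60; 0 0 0 0 0 0 65; 0 0 0 0 0 0 65; -0.2 0 0 0 0 0 65; -0.4 0 0 0 0 0 65; -0.7 0 0 0 0 0 65; -1 0 0 0 0 0 65; -1 0 0 0 0 0 65' && python3 -m handwheel '-1 0 0 0 0 0 65; -1 0 0 0 0 0 65; -1 0 0 0 0 0 65; -1 0 0 0 0 0 65; 0 0 0 0 0 0 65; 0 0 0 0 0 0 65'; python3 -c "
from h import *
snap('wrist','w5.png');snap('scene','s5.png');snap('top','t5.png')
w,s,t=[cv2.imread(f'pics/{n}5.png') for n in 'wst']
r=lambda a:cv2.resize(a,(400,300),interpolation=3)
cv2.imwrite('pics/f5.png',np.vstack([np.hstack([r(w[40:310,140:500]),r(s[140:215,335:435])]),np.hstack([r(t[130:265,160:340]),r(s[180:300,180:340])])]))
to((.47,-.256,.3)); print(proj('wrist',(.470,-.256,.137)),proj('scene',(.47,-.256,.137)))"
```

```text
time: 26.35
tcp_pos: [0.4704, -0.2562, 0.2123]
orientation: [-1.262, 1.57, -0.477]
contact_force: [0.2, 0.1, 0.0]
opening: 0.0651
time: 26.95
tcp_pos: [0.4709, -0.2565, 0.3319]
orientation: [-1.283, 1.568, -0.498]
contact_force: [0.0, -0.4, 0.3]
opening: 0.0655
t 27.1 tcp [ 0.4699 -0.2559  0.3295] j [-0.499  0.26   0.059  1.372  0.    -1.284] open 0.065 F [-0.6  0.1 -0.2]
x [-0.002  0.001 -1.   ] y az 135.01
units to go [ 0.98 -0.01  0.  ]
[321.9130087  178.96229919] [393.59750205 141.5938653 ]
```

View pics/f5.png

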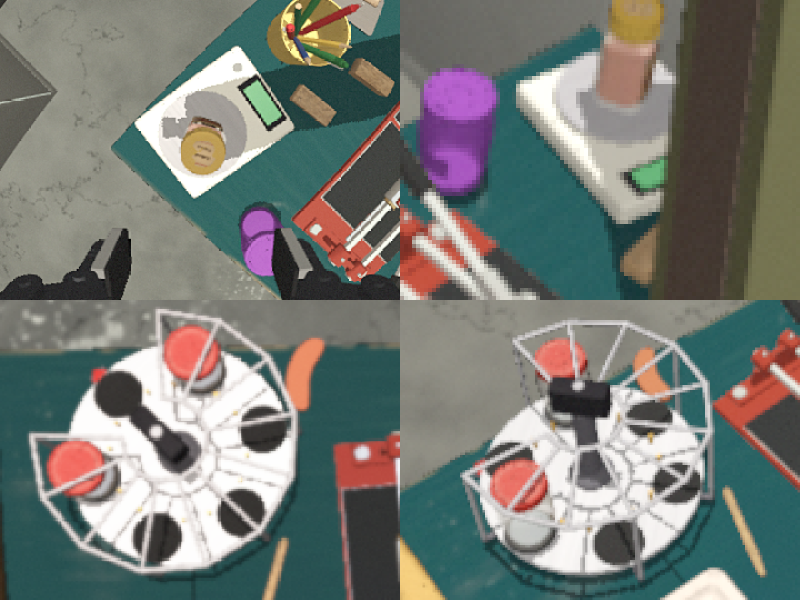

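The jar stands upright in the middle of the pan, its base near the pan centre in both the wrist and scene crops. The red jars stand in their bays, an empty bay is in the gate, and the block and rib are in place.

```bash
python3 -c "
from rig import ctrl
print(ctrl.sign_off())"
```

```text
the job is handed in; nothing more can be done
None
```

I turned the carousel three clicks (180° counter-clockwise, about 3 s per click), let go of the knob, and moved the yellow-capped jar from the gate to the scale's pan. I handed in at about 27 s.

**Knob grasp:** I made the whole 180° turn in one grasp without regrasping, although the text advises at most about 1.5 rad per grasp. The last joint had the range, and the jars I checked after the first click and at the end of the turn were standing.

**Set-down:** The jar touched the pan at the expected height with about 10 N, and I released it gently and retreated straight up.

**Last checks:**
- **Jar on the scale:** the jar stands upright near the pan's centre. The two overhead-camera estimates of the pan centre differed by about 5 mm, and I aimed between them, well inside the 25 mm allowed.
- **Carousel:** an empty bay is in the gate, and both red-lidded jars stand on the deck.
- **Robot and bystanders:** the gripper is clear of everything. The block and the rubber rib look unmoved, judged by eye only.
- **One disagreement:** two-view measurement put the pan's top at about 30 mm, against the 37 mm in the text. The contact height agreed with 37 mm.

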